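# Find the tube mixer with the worn rotor bearing

## Task

One of the three tube mixers has a worn rotor bearing, though nothing shows which: rock the rotors side to side by their black grips to feel for it. Rock the loose rotor all the way over away from its red lever, then all the way over towards its lever and leave it leaning there; after that push that mixer's red lever fully back, away from the robot, to put it out of service. Leave the other two levers as they are and the other things on the table undisturbed.

Things in the scene. Friction and masses are not known exactly. Their poses are not given: they have to be found in the camera images.
- mixer_l: the left of three look-alike tube mixers, bolted down. Grey base plate (x -115 to 95, y -59 to 131 mm, 12 thick) with a white housing. Origin on the table under the housing, z up, x towards its back, y towards its red lever. The rotor axle leans 30 degrees from vertical towards -x (the robot); bearing centre at x -34, y 0, z 84 mm. Any of the three can have the worn bearing
- grip_l (a point): point on the left rotor's grip, 90 mm from the bearing centre along the axle; z outwards along the axle, y towards the lever. Grip: black square bar 24 x 24 mm on the axle, ends 17 mm beyond this point. 62 mm below it is the face of a grey disc, 120 mm diameter, with eight yellow-capped tubes on a 92 mm circle, tops 38 mm below this point. Does not spin; 0.3 kg
- rotor_l (a joint): sideways rocking of the left rotor about its bearing centre, rad: 0 straight, positive = leaning towards its red lever. A sound bearing gives about 0.02 either way, then stands hard; the worn one goes 0.17 (15 mm at the grip point) either way. 2 to 3 N at the grip moves it within the play; it stays where it is left. All start nearly straight
- lever_l (a joint): red service lever of the left mixer, rad: 0 = tipped towards the robot (in service), 1.0 = tipped fully back, away from the robot (out of service). Moves with about 1 N at the tip and stays where it is left; starts within 0.1 of 0
- lever_l_tip (a point): centre of the red ball (26 mm diameter) on the left mixer's lever, 80 mm from its pivot. The pivot is at x -40, y 106, z 34 mm of the mixer, its axis is the mixer's y; the 10 mm bar leans 0.5 rad to -x at joint 0 (ball at x -78, z 104 mm) and 0.5 rad to +x at joint 1.0 (ball at x -2, z 104 mm)
- mixer_m: the middle of three look-alike tube mixers, bolted down. Grey base plate (x -115 to 95, y -59 to 131 mm, 12 thick) with a white housing. Origin on the table under the housing, z up, x towards its back, y towards its red lever. The rotor axle leans 30 degrees from vertical towards -x (the robot); bearing centre at x -34, y 0, z 84 mm. Any of the three can have the worn bearing
- roof_m (a point): middle of the front edge, underside, of the middle mixer's clear splash roof (90 mm wide, 6 thick); all three mixers have one alike: at x -90, y 0, z 290 mm of the mixer; the roof runs level from there 180 mm to the back, on two 12 mm posts at x 80, y +-39 mm. It hangs over the grip, so the grip is reached only from the front with the tool tilted like the axle
- grip_m (a point): point on the middle rotor's grip, 90 mm from the bearing centre along the axle; z outwards along the axle, y towards the lever. Grip: black square bar 24 x 24 mm on the axle, ends 17 mm beyond this point. 62 mm below it is the face of a grey disc, 120 mm diameter, with eight yellow-capped tubes on a 92 mm circle, tops 38 mm below this point. Does not spin; 0.3 kg
- rotor_m (a joint): sideways rocking of the middle rotor about its bearing centre, rad: 0 straight, positive = leaning towards its red lever. A sound bearing gives about 0.02 either way, then stands hard; the worn one goes 0.17 (15 mm at the grip point) either way. 2 to 3 N at the grip moves it within the play; it stays where it is left. All start nearly straight
- lever_m (a joint): red service lever of the middle mixer, rad: 0 = tipped towards the robot (in service), 1.0 = tipped fully back, away from the robot (out of service). Moves with about 1 N at the tip and stays where it is left; starts within 0.1 of 0
- lever_m_tip (a point): centre of the red ball (26 mm diameter) on the middle mixer's lever, 80 mm from its pivot. The pivot is at x -40, y 106, z 34 mm of the mixer, its axis is the mixer's y; the 10 mm bar leans 0.5 rad to -x at joint 0 (ball at x -78, z 104 mm) and 0.5 rad to +x at joint 1.0 (ball at x -2, z 104 mm)
- mixer_r: the right of three look-alike tube mixers, bolted down. Grey base plate (x -115 to 95, y -59 to 131 mm, 12 thick) with a white housing. Origin on the table under the housing, z up, x towards its back, y towards its red lever. The rotor axle leans 30 degrees from vertical towards -x (the robot); bearing centre at x -34, y 0, z 84 mm. Any of the three can have the worn bearing
- grip_r (a point): point on the right rotor's grip, 90 mm from the bearing centre along the axle; z outwards along the axle, y towards the lever. Grip: black square bar 24 x 24 mm on the axle, ends 17 mm beyond this point. 62 mm below it is the face of a grey disc, 120 mm diameter, with eight yellow-capped tubes on a 92 mm circle, tops 38 mm below this point. Does not spin; 0.3 kg
- rotor_r (a joint): sideways rocking of the right rotor about its bearing centre, rad: 0 straight, positive = leaning towards its red lever. A sound bearing gives about 0.02 either way, then stands hard; the worn one goes 0.17 (15 mm at the grip point) either way. 2 to 3 N at the grip moves it within the play; it stays where it is left. All start nearly straight
- lever_r (a joint): red service lever of the right mixer, rad: 0 = tipped towards the robot (in service), 1.0 = tipped fully back, away from the robot (out of service). Moves with about 1 N at the tip and stays where it is left; starts within 0.1 of 0
- lever_r_tip (a point): centre of the red ball (26 mm diameter) on the right mixer's lever, 80 mm from its pivot. The pivot is at x -40, y 106, z 34 mm of the mixer, its axis is the mixer's y; the 10 mm bar leans 0.5 rad to -x at joint 0 (ball at x -78, z 104 mm) and 0.5 rad to +x at joint 1.0 (ball at x -2, z 104 mm)
- amber_bottle: amber reagent jar, 68 mm diameter, 130 mm tall, behind the gap between the middle and right mixers; loose bystander, to be left alone
- white_bottle: white bottle, 60 mm diameter, 150 mm tall, right of the robot; loose bystander, to be left alone
- spare_disc: spare grey rotor disc, 90 mm diameter, 26 mm tall, lying between robot and mixers; loose bystander, to be left alone
- screwdriver: black-handled screwdriver 190 mm long, lying between robot and mixers (origin at its middle); loose bystander, to be left alone
- beaker: glass beaker, 68 mm diameter, 80 mm tall, left of the left mixer; loose bystander, to be left alone
- timer: grey bench timer 60 x 80 x 30 mm, lying between robot and right mixer; loose bystander, to be left alone

How it is judged:
By the outcome, as a careful person would: the job done as asked, in the order asked, and still so for the second after the job is handed in, with the robot touching nothing.
It also fails if it takes over 69 s, if anything falls off the work surface, if the arm or the gripper's body presses on something with over 40 N, if the wrist force passes 120 N, or if a joint passes its speed limit or range.

## Robot

A 6-joint arm with a two-finger parallel gripper is mounted at the origin on the work surface. World frame = base frame: x ahead of the robot, y to its left, z up, the work surface at z = 0. Lengths are in m, angles in rad, forces in N, time in s.
With the tool pointing down it reaches from about 0.25 to 0.775 m from the base axis. Payload 8.9 kg.
Tool frame: the origin (TCP) lies at the very end of the fingers, on their centre line; the grasp point (between the pads) lies 19 mm behind it (arm.tcp_to_grasp is the distance from the TCP to the grasp point, in m); y points along the fingers, z is the direction in which the jaws open and shut, and the axes are right-handed (so a half turn about y gives the same grasp; the last joint's range is limited). The gripper opens to 85 mm and grips with 20 to 120 N. Pads are 22 mm wide; open, the fingers measure 114 mm over their backs; the gripper's body (76 mm by 85 mm) begins 54 mm behind the grasp point. The pads swing forward as they close: fully open they stand 13 mm farther back than shut.
Start: joints at [-1.37, 0.291, -0.153, 1.127, 0, 1.431], TCP at [0.175, -0.495, 0.231] pointing down, gripper open.
Joint ranges: [-2.52, 2.52], [-0.91, 1.74], [-1.3, 1.37], [-1.96, 2.02], [-1.52, 1.47], [-3.14, 3.14]. Speed limits (rad/s): [2.22, 2.22, 2.79, 3.14, 3.14, 3.14].

## Interface

Orientations are given as a unit quaternion [w, x, y, z].
In Python, from rig import arm, viewer, models gives the robot as it stands. The module is installed in compiled form; this text tells all that it offers.
- The arm moves only by the tool jog_arm, never from a script. Its argument "plan" is a list of rows, each a list of 4 numbers: the shift along the world's x, y, z in mm, then the turn about the world's z in rad. In form: [[x, y, z, roll], ...]. A call has exactly 10 rows; each row shifts and turns the commanded pose from where the row before left it; what a row does not reach is not made up. A row lasts 1/12 s, in which the tool goes at most 41.7 mm and 7.16 degrees, less where a joint would pass 70% of its speed; a pose out of reach is approached as far as the arm can. A call is refused whole if a number of a shift passes 41.7 or a number of a turn 0.125, either way. A call with a gripper value outside its range is refused whole. "jaw" is the closure in counts, from 0 (fully open) to 255 (shut), set as the call begins (left out, the last holds). The fingers move at their own pace and stop on an object; "newtons" is the grip in N (left out, the last holds). Time passes only in rows, so rows that do not move let the fingers close, or fill a call up. It gives the time, the measured TCP pose, the force and the opening at its end, in the units of the state.
- arm.get_state(): the state, without advancing time (a new reading comes with each control period).
- viewer.snapshot(name): name is "side" or "top" or "wrist"; returns the picture (480x640x3 uint8, blue, green, red); there is no depth.
- viewer.get_calibration(name): a dict with "fov_y" (degrees; the focal length in pixels is half the picture's height over the tangent of half this angle, whatever the lens; pixels are square), "cx", "cy" (the principal point, pixels), "k1" (the pictures are not rectified: a ray, as slopes to the right and down, at radius r is drawn at 1 + k1 r^2 times it, then the intrinsics apply), "cam_to_world" (4x4, takes a point from camera to world coordinates); the wrist camera has in their place "mount" (4x4, takes a point from camera to tool coordinates, whose origin is the TCP and whose axes are the tool frame's). Camera axes: x right, y up, looking along -z (the intrinsics and any distortion apply to the point x, -y, -z); pixel columns grow to the right and rows downward; lengths in m; the calibration is good to about 2 mm. A picture is of the moment at which its call begins: read the wrist's pose just before it. get_calibration takes no time and is no camera call.
- arm.sign_off(): hands the job in, once; it reports no verdict.
Trained networks look in the newest picture that a camera, given by its name, has taken for a name from the list of things; names that differ only in an ending like _2 or _b are one class to them, and where a whole thing is asked for, a point or a joint stands for the part that bears it (a point fixed in the world has none). Each returns a list of dicts, best first, with "p" (0 to 1); they miss things now and then, are a little off and sometimes report something else, mostly with a low value. They report only what shows in the picture. A call takes as long as a camera call.
- models.search_frame(thing, camera): "box" ([centre column, centre row, width, height] in pixels, round what is visible of it).
- models.outline_of(thing, camera): "region" (480x640 bool, what is visible of it) and "box" ([centre column, centre row, width, height] in pixels, round what is visible of it).
The state is a dict: "time": time; "qpos": joint angles; "joint_velocities": joint speeds; "effort": joint torques, N m; "eef_pos": TCP position; "tool_rot": TCP orientation; "wrist_force": force on the tool from outside, world axes, zero at the start; "torque": the same for the moment, N m; "gripper_width": finger opening in m.
Only numpy, scipy, OpenCV 4.12 (cv2) and the standard library are available. Lean on these libraries where they do the work, as an engineer would, in place of code of your own. Each camera call takes 0.05 s, during which the arm holds its last target.

## Working session

There is one attempt and no reset: what is moved stays moved. The work goes in short steps, Python scripts to look and compute and a tool call to move; the robot and the scene stay as the last step left them, time stands still between calls to the robot, and variables do not carry over. Pictures are saved under pics/ and viewed, and the job is handed in when it is done.

Besides the shell and the picture viewer there is one more tool, called after ">>>" as a command line: name --pt "numbers of a row" for each row, then --argument value for the rest. jog_arm: Moves the arm, as the interface text tells. Its arguments: {"type":"object","properties":{"plan":{"type":"array","items":{"type":"array","items":{"type":"number"}}},"jaw":{"type":"number"},"newtons":{"type":"number"}},"required":["plan"]}

```bash
ls; mkdir -p pics
python3 - <<'E'
from rig import arm,viewer,models
import cv2,numpy as np
np.set_printoptions(precision=4,suppress=True)
s=arm.get_state();print(s)
for n in ["side","top","wrist"]:
    cv2.imwrite(f"pics/{n}0.png",viewer.snapshot(n)); print(n,viewer.get_calibration(n))
E
```

```text
pics
{'time': 0.0, 'qpos': array([-1.3703,  0.2913, -0.1541,  1.1267,  0.    ,  1.4315]), 'joint_velocities': array([ 0.0008, -0.0003, -0.0008, -0.0001, -0.0002,  0.0009]), 'effort': array([  0.0012, -53.7149,  33.1369,   0.0162,  -0.0001,   0.    ]), 'eef_pos': array([ 0.1749, -0.4946,  0.2307]), 'tool_rot': array([ 0.1195, -0.1196,  0.6974, -0.6965]), 'wrist_force': array([-0.5002,  0.1124, -0.1225]), 'torque': array([0.0466, 0.0294, 0.009 ]), 'gripper_width': 0.08556382268637244}
side {'fov_y': 48.58246155507669, 'cx': 320.7226318686764, 'cy': 233.79791064034254, 'k1': -0.057181106069752206, 'cam_to_world': array([[-0.8998,  0.2256, -0.3735, -0.0175],
       [-0.4363, -0.461 ,  0.7727,  1.1618],
       [ 0.0021,  0.8582,  0.5132,  0.9406],
       [ 0.    ,  0.    ,  0.    ,  1.    ]])}
top {'fov_y': 52.065786247552914, 'cx': 327.36810877855316, 'cy': 238.13616486326313, 'k1': 0.0033543726696692398, 'cam_to_world': array([[ 0.0271,  0.9844, -0.174 ,  0.3175],
       [-0.9995,  0.0291,  0.0091,  0.0501],
       [ 0.0141,  0.1737,  0.9847,  1.5506],
       [ 0.    ,  0.    ,  0.    ,  1.    ]])}
wrist {'fov_y': 61.33732328816026, 'cx': 317.70931218117, 'cy': 241.20971056015438, 'k1': 0.008596825448342869, 'mount': array([[ 0.0014, -0.9548, -0.2972, -0.0761],
       [ 0.001 ,  0.2972, -0.9548, -0.1432],
       [ 1.    ,  0.001 ,  0.0014,  0.0001],
       [ 0.    ,  0.    ,  0.    ,  1.    ]])}
```

View pics/top0.png

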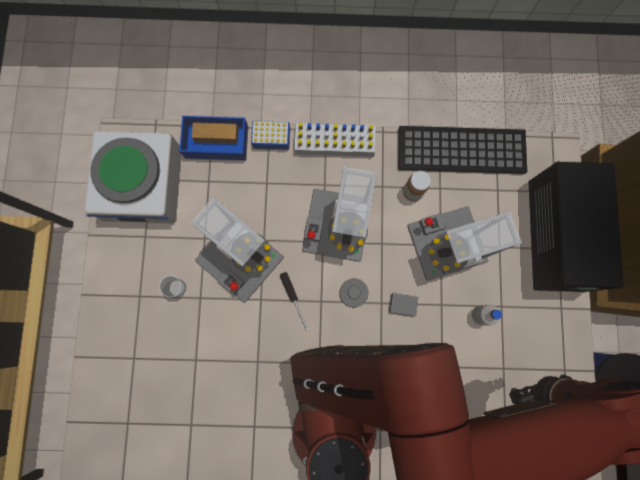

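View pics/side0.png

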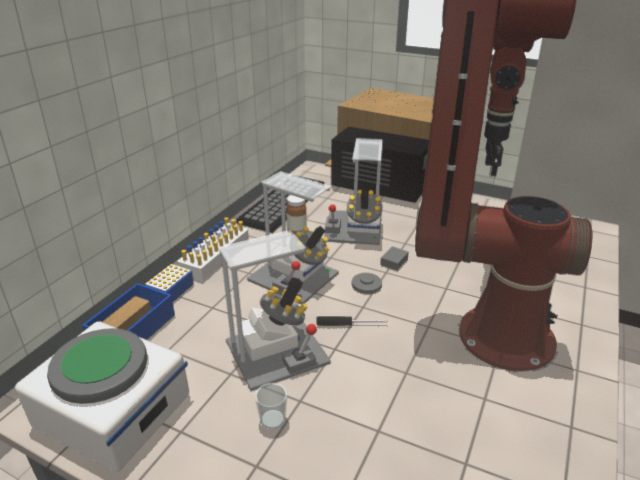

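```bash
cat > h.py <<'E'
from rig import arm,viewer,models
import cv2,numpy as np
from scipy.spatial.transform import Rotation as R
np.set_printoptions(precision=4,suppress=True)
def Twc(n,s=None):
    c=viewer.get_calibration(n)
    if n!='wrist': return c,c['cam_to_world']
    T=np.eye(4);q=s['tool_rot'];T[:3,:3]=R.from_quat([q[1],q[2],q[3],q[0]]).as_matrix();T[:3,3]=s['eef_pos']
    return c,T@c['mount']
def proj(c,T,P):
    P=np.atleast_2d(P);p=(P-T[:3,3])@T[:3,:3]
    u=np.stack([p[:,0]/-p[:,2],-p[:,1]/-p[:,2]],1)
    r2=(u**2).sum(1,keepdims=True);u=u*(1+c['k1']*r2)
    f=240/np.tan(np.radians(c['fov_y'])/2)
    return u*f+[c['cx'],c['cy']]
def w(m,P):  # m=(x,y,yaw), P mm local -> world m
    P=np.atleast_2d(np.array(P,float))/1000
    c,s=np.cos(m[2]),np.sin(m[2])
    return np.stack([m[0]+c*P[:,0]-s*P[:,1],m[1]+s*P[:,0]+c*P[:,1],P[:,2]],1)
PL=[[-115,-59,12],[95,-59,12],[95,131,12],[-115,131,12]]
RF=[[-90,-45,293],[90,-45,293],[90,45,293],[-90,45,293]]
GR=[-79,0,162.]; GE=[-87.5,0,176.7]; BALL=[-78,106,104.]
E
python3 - <<'E'
from h import *
a=cv2.imread('pics/top0.png')
for n,(x,y) in dict(l=(185,185),m=(285,155),r=(400,190)).items():
    cv2.imwrite(f'pics/t_{n}.png',cv2.resize(a[y:y+125,x:x+125],None,fx=4.8,fy=4.8,interpolation=cv2.INTER_CUBIC))
for cam in ['top','side']:
  for t in ['mixer_l','mixer_m','mixer_r','grip_l','lever_l_tip','roof_m']:
    print(cam,t,[(round(d['p'],2),np.round(d['box'],1)) for d in models.search_frame(t,cam)[:4]])
print(R.from_quat(np.roll(arm.get_state()['tool_rot'],-1)).as_matrix())
E
```

```text
top mixer_l [(0.9, array([338.5, 215.7,  74.8,  93.9])), (0.79, array([238.4, 249.8,  88.8, 104.7])), (0.6, array([463. , 245.9, 117.8,  74.9]))]
top mixer_m [(0.9, array([338.5, 215.7,  74.8,  93.9])), (0.79, array([238.4, 249.8,  88.8, 104.7])), (0.6, array([463. , 245.9, 117.8,  74.9]))]
top mixer_r [(0.9, array([338.5, 215.7,  74.8,  93.9])), (0.79, array([238.4, 249.8,  88.8, 104.7])), (0.6, array([463. , 245.9, 117.8,  74.9]))]
top grip_l [(0.77, array([447.8, 255.3,  38.2,  41.4])), (0.61, array([346.8, 234.7,  40.1,  31.8])), (0.59, array([254.3, 254.4,  42.6,  39.2]))]
top lever_l_tip [(0.62, array([339.3, 214.6,  73.2,  92.8])), (0.55, array([232.6, 288.6,   9.9,   9.2]))]
top roof_m [(0.64, array([339.4, 215.4,  67.9,  90.9])), (0.61, array([312.7, 232.6,   7. ,  11.9])), (0.5, array([233.3, 286.9,   8.5,   8.3]))]
side mixer_l [(0.91, array([272.1, 308.8, 113.1, 158.1])), (0.68, array([354.6, 191.4,  55.6, 107.3])), (0.64, array([294.1, 239.3,  95.6, 132.7])), (0.47, array([366.2, 206.6,  35.9,  35.8]))]
side mixer_m [(0.91, array([272.1, 308.8, 113.1, 158.1])), (0.68, array([354.6, 191.4,  55.6, 107.3])), (0.64, array([294.1, 239.3,  95.6, 132.7])), (0.47, array([366.2, 206.6,  35.9,  35.8]))]
side mixer_r [(0.91, array([272.1, 308.8, 113.1, 158.1])), (0.68, array([354.6, 191.4,  55.6, 107.3])), (0.64, array([294.1, 239.3,  95.6, 132.7])), (0.47, array([366.2, 206.6,  35.9,  35.8]))]
side grip_l [(0.72, array([282.1, 303.2,  46.9,  48.9])), (0.66, array([310.8, 245.6,  31.4,  35.1])), (0.6, array([365.1, 208.6,  33. ,  34.1]))]
side lever_l_tip [(0.51, array([307.8, 339.1,  18.6,  32.4]))]
side roof_m [(0.68, array([292.8, 236.9,  93.5, 135. ]))]
[[-0.9428  0.      0.3333]
 [-0.3333 -0.0001 -0.9428]
 [-0.     -1.      0.0001]]
```

View pics/t_l.png

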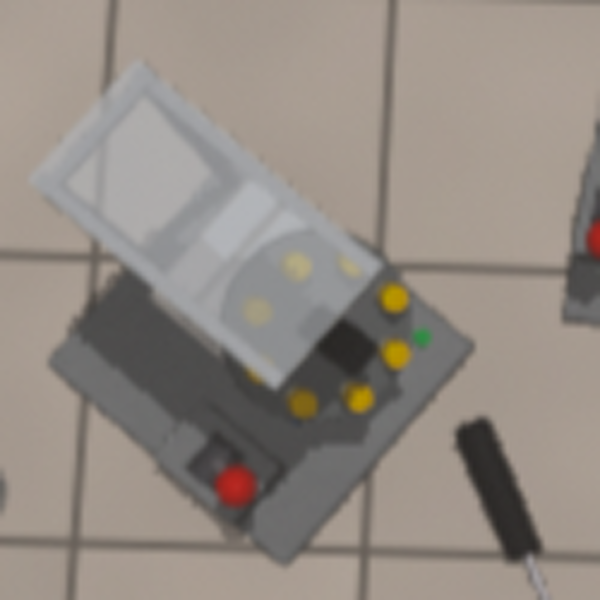

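View pics/t_m.png

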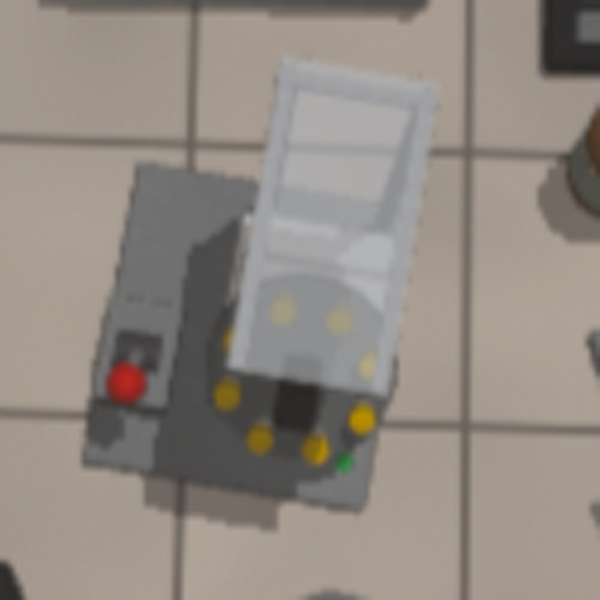

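View pics/t_r.png

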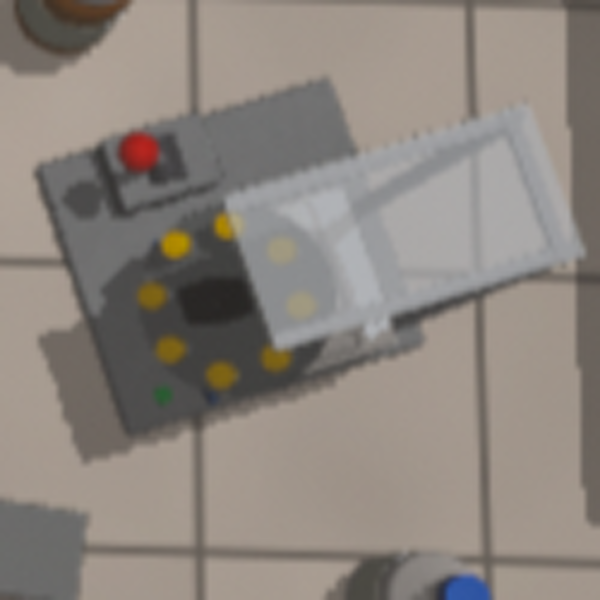

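```bash
cat > fit0.py <<'E'
from h import *
from scipy.optimize import least_squares
c,T=Twc('top')
P=dict(p0=[-115,-59,12],p1=[95,-59,12],p2=[95,131,12],p3=[-115,131,12],r0=[-90,-45,296],r1=[90,-45,296],r2=[90,45,296],r3=[-90,45,296])
D=dict(
l=((185,185),dict(p2=(47,362),p3=(283,566),p0=(474,345),r1=(140,62),r2=(30,180),r3=(277,388),r0=(383,262)),(236,486),-2.2+3.14159*0),
m=((285,155),dict(p3=(83,465),p0=(363,510),p2=(137,163),r2=(284,58),r1=(438,84),r0=(387,395),r3=(228,368)),(127,382),0),
r=((400,190),dict(p3=(38,168),p0=(130,437),p2=(330,78),p1=(423,342),r2=(524,102),r1=(582,257),r0=(278,349),r3=(226,200)),(139,151),-1.2))
M={}
if __name__=='__main__':
  for n,(o,d,b,y0) in D.items():
    X=np.array([P[k] for k in d]);U=np.array([np.array(v)/4.8-.4+o for v in d.values()])
    best=min((least_squares(lambda m:(proj(c,T,w(m,X))-U).ravel(),[.6,0,y]) for y in (0,.8,-.8,-1.5)),key=lambda r:r.cost)
    m=best.x;print(n,m,'res',np.round(best.fun,1))
    bu=np.array(b)/4.8-.4+o
    js=np.arange(-.1,.15,.05)
    for j in (0,.1):
      t=j-.5; B=[-40+80*np.sin(t),106,34+80*np.cos(t)];print(' ball',j,proj(c,T,w(m,B))[0]-bu)
    cs,Ts=Twc('side')
    print(' grip world',w(m,GR)[0],'r',np.hypot(*w(m,GR)[0,:2]),'ball',w(m,BALL)[0],'side ball px',proj(cs,Ts,w(m,BALL))[0])
E
python3 fit0.py
```

```text
l [0.5512 0.2977 0.9035] res [-0.5  0.   0.5  0.6  0.7  0.1 -0.4 -1.4 -0.8 -0.2 -0.2  0.6  0.8  0.3]
 ball 0 [1.7694 1.2681]
 ball 0.1 [-0.2787 -0.4028]
 grip world [0.5023 0.2356 0.162 ] r 0.5548601644669587 ball [0.4197 0.302  0.104 ] side ball px [312.3108 327.9654]
m [ 0.6397 -0.0296 -0.1435] res [-0.4 -0.1  0.5  0.7 -0.  -0.5 -0.7 -0.6  0.5 -0.3  0.6  0.5 -0.4  0.2]
 ball 0 [-0.3088  2.0944]
 ball 0.1 [ 0.0924 -0.4503]
 grip world [ 0.5615 -0.0183  0.162 ] r 0.5617865775367471 ball [0.5776 0.0865 0.104 ] side ball px [296.3445 265.3659]
r [ 0.5551 -0.3683 -1.2414] res [-0.8 -0.3 -0.3  0.3 -0.2 -0.3  1.1  0.5  0.8 -0.2  1.1 -0.2 -0.4  0.9
 -1.3 -0.8]
 ball 0 [-2.3385  1.3535]
 ball 0.1 [0.1606 0.425 ]
 grip world [ 0.5295 -0.2936  0.162 ] r 0.6054786098484817 ball [ 0.6302 -0.2602  0.104 ] side ball px [331.5444 208.6719]
```

>>> jog_arm --pt "15 35 5 0" --pt "15 35 5 0" --pt "15 35 5 0" --pt "15 35 5 0" --pt "16 35 5 0" --pt "16 35 5 0" --pt "16 35 0 0" --pt "16 35 0 0" --pt "16 35 0 0" --pt "16 30 0 0" --jaw 0

```text
time: 1.58
eef_pos: [0.3312, -0.1478, 0.2616]
tool_rot: [-0.12, 0.119, -0.697, 0.697]
wrist_force: [1.3, -1.3, 0.4]
gripper_width: 0.0853
```

```bash
cat >> h.py <<'E'
ML=dict(l=[0.5512,0.2977,0.9035],m=[0.6397,-0.0296,-0.1435],r=[0.5551,-0.3683,-1.2414])
def state(mx=None):
    s=arm.get_state();m=R.from_quat(np.roll(s['tool_rot'],-1)).as_matrix()
    yaw=np.arctan2(m[1,2],m[0,2])
    print('t',s['time'],'tcp',s['eef_pos'],'zyaw',round(yaw,4),'down',m[:,1],'F',s['wrist_force'],'w',s['gripper_width'],'q',s['qpos'])
    if mx:
        M=ML[mx];d=s['eef_pos'][:2]-M[:2];c,n=np.cos(M[2]),np.sin(M[2])
        F=s['wrist_force'];print(' in',mx,np.round([1e3*(c*d[0]+n*d[1]),1e3*(-n*d[0]+c*d[1])],1),'dyaw',round(M[2]-yaw,4),'F_m',[round(c*F[0]+n*F[1],1),round(-n*F[0]+c*F[1],1),round(F[2],1)])
    return s,yaw
def goto(mx,x,y,z):
    s,yaw=state(mx);t=w(ML[mx],[x,y,z])[0]
    print(' target',t,'delta mm',1e3*(t-s['eef_pos']))
E
python3 - <<'E'
from h import *
goto('r',-200,50,250)
print(w(ML['r'],[[-138,0,142]]))
E
```

```text
t 1.5833 tcp [ 0.3312 -0.1478  0.2616] zyaw -1.231 down [ 0.0006 -0.0002 -1.    ] F [ 1.295  -1.3058  0.4316] w 0.08534781479795266 q [-0.6224 -0.0422 -0.4614  1.151   0.0002  2.1794]
 in r [-281.1 -140.6] dyaw -0.0104 F_m [np.float64(1.7), np.float64(0.8), np.float64(0.4)]
 target [ 0.5377 -0.1629  0.25  ] delta mm [206.5623 -15.0634 -11.603 ]
[[ 0.5105 -0.2377  0.142 ]]
```

>>> jog_arm --pt "26 -2 -2 -0.01" --pt "26 -2 -2 0" --pt "26 -2 -2 0" --pt "26 -2 -2 0" --pt "26 -2 -2 0" --pt "26 -2 -2 0" --pt "26 -2 0 0" --pt "24 -1 0 0" --pt "0 0 0 0" --pt "0 0 0 0"

```text
time: 2.42
eef_pos: [0.5375, -0.1648, 0.2486]
tool_rot: [0.116, -0.117, 0.698, -0.697]
wrist_force: [-1.1, -0.3, 0.1]
gripper_width: 0.0853
```

```bash
cat > look.py <<'E'
from h import *
import sys
mx,name=sys.argv[1:3]
s,_=state(mx)
a=viewer.snapshot('wrist');c,T=Twc('wrist',s)
cv2.imwrite(f'pics/{name}_raw.png',a)
m=ML[mx]
for P in ([[-115,-59,12],[95,-59,12],[95,131,12],[-115,131,12]],[[-90,-45,290],[90,-45,290],[90,45,290],[-90,45,290]]):
    P=np.array(P,float);L=np.concatenate([np.linspace(P[i],P[(i+1)%4],40) for i in range(4)])
    X=w(m,L);z=((X-T[:3,3])@T[:3,:3])[:,2]
    for p,zz in zip(proj(c,T,X),z):
        if zz<-.03: cv2.circle(a,tuple(int(v) for v in np.clip(p,-999,999)),1,(255,0,255),-1)
for P,col in ((GR,(0,255,0)),(GE,(0,255,0)),(BALL,(255,255,0))):
    p=proj(c,T,w(m,P))[0];cv2.circle(a,tuple(int(v) for v in np.clip(p,-999,999)),4,col,2)
cv2.imwrite(f'pics/{name}.png',a)
E
python3 look.py r w1
```

```text
t 2.4167 tcp [ 0.5375 -0.1648  0.2486] zyaw -1.2402 down [-0.001   0.0004 -1.    ] F [-1.0718 -0.2593  0.0553] w 0.08527343247332829 q [-0.4276  0.3544 -0.0165  1.2008 -0.0001  2.3834]
 in r [-198.2   49.1] dyaw -0.0012 F_m [np.float64(-0.1), np.float64(-1.1), np.float64(0.1)]
```

View pics/w1.png

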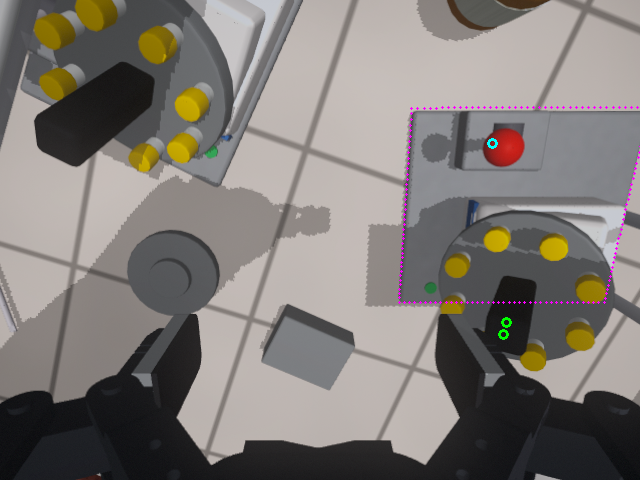

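Run:
```python
from h import *
goto('r',-198,45,142)
goto('r',-138,45,142)
s,y=state('r');c,T=Twc('wrist',s)
ax=np.array([-.5,0,.866]);fx=np.array([-.866,0,-.5])
b=np.array([-34,0,84.])
for sx in(1,-1):
  for sy in(1,-1): print(sx,sy,proj(c,T,w(ML['r'],b+107*ax+12*sx*fx+[0,12*sy,0]))[0])
```

```text
t 2.4667 tcp [ 0.5366 -0.1648  0.2489] zyaw -1.2407 down [-0.0011  0.0004 -1.    ] F [-0.1181  0.2635 -0.3902] w 0.08527020249060376 q [-0.4281  0.3529 -0.0181  1.201  -0.0001  2.3833]
 in r [-198.6   48.3] dyaw -0.0007 F_m [np.float64(-0.3), np.float64(-0.0), np.float64(-0.4)]
 target [ 0.5336 -0.1664  0.142 ] delta mm [  -2.9844   -1.6027 -106.8595]
t 2.4667 tcp [ 0.5366 -0.1648  0.2489] zyaw -1.2407 down [-0.0011  0.0004 -1.    ] F [-0.1181  0.2635 -0.3902] w 0.08527020249060376 q [-0.4281  0.3529 -0.0181  1.201  -0.0001  2.3833]
 in r [-198.6   48.3] dyaw -0.0007 F_m [np.float64(-0.3), np.float64(-0.0), np.float64(-0.4)]
 target [ 0.553  -0.2232  0.142 ] delta mm [  16.4239  -58.377  -106.8595]
t 2.4667 tcp [ 0.5366 -0.1648  0.2489] zyaw -1.2407 down [-0.0011  0.0004 -1.    ] F [-0.1181  0.2635 -0.3902] w 0.08527020249060376 q [-0.4281  0.3529 -0.0181  1.201  -0.0001  2.3833]
 in r [-198.6   48.3] dyaw -0.0007 F_m [np.float64(-0.3), np.float64(-0.0), np.float64(-0.4)]
1 1 [485.1174 309.9922]
1 -1 [480.4229 344.9459]
-1 1 [529.6748 319.6764]
-1 -1 [523.4364 356.0514]
```

```bash
python3 -c "
import cv2;a=cv2.imread('pics/w1_raw.png');cv2.imwrite('pics/c1.png',cv2.resize(a[200:400,420:640],None,fx=3,fy=3,interpolation=cv2.INTER_CUBIC))"
```

```text
(no output)
```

View pics/c1.png

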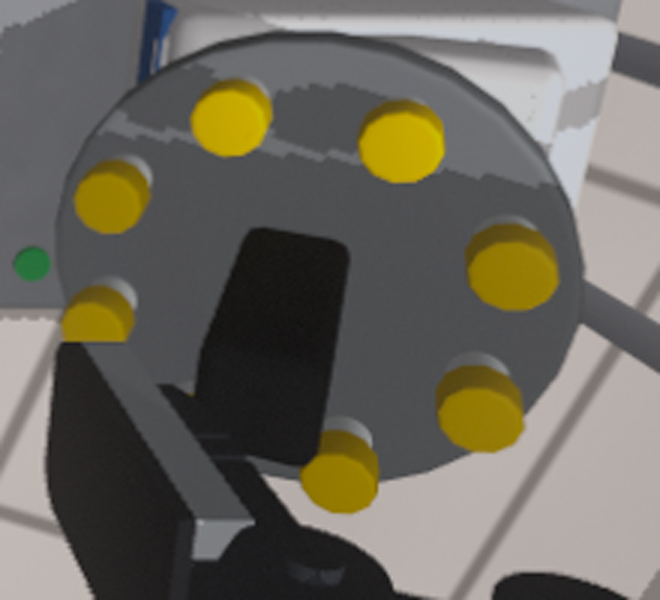

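>>> jog_arm --pt "-2 -1 -27 0" --pt "-1 -1 -27 0" --pt "0 0 -27 0" --pt "0 0 -26 0" --pt "3 -10 0 0" --pt "4 -12 0 0" --pt "4 -12 0 0" --pt "5 -12 0 0" --pt "4 -11 0 0" --pt "0 0 0 0"

```text
time: 3.3
eef_pos: [0.5557, -0.2275, 0.1439]
tool_rot: [-0.116, 0.114, -0.697, 0.699]
wrist_force: [-0.7, 0.3, -0.3]
gripper_width: 0.0857
```

```bash
python3 look.py r w2; python3 -c "
from h import *
goto('r',-137,20,142)"
```

```text
t 3.3 tcp [ 0.5557 -0.2275  0.1439] zyaw -1.2431 down [ 0.0031 -0.0024 -1.    ] F [-0.7007  0.3195 -0.2865] w 0.08566401345957587 q [-0.51    0.4877 -0.0915  0.9877 -0.0005  2.3039]
 in r [-133.1   46.1] dyaw 0.0017 F_m [np.float64(-0.5), np.float64(-0.6), np.float64(-0.3)]
t 3.35 tcp [ 0.5549 -0.226   0.1434] zyaw -1.2428 down [ 0.002  -0.0012 -1.    ] F [-0.0703 -0.0827  0.0198] w 0.08544115427174395 q [-0.5087  0.4871 -0.0939  0.9875 -0.0001  2.3049]
 in r [-134.7   45.9] dyaw 0.0014 F_m [np.float64(0.1), np.float64(-0.1), np.float64(0.0)]
 target [ 0.5297 -0.2322  0.142 ] delta mm [-25.2094  -6.1827  -1.4476]
```

View pics/w2.png

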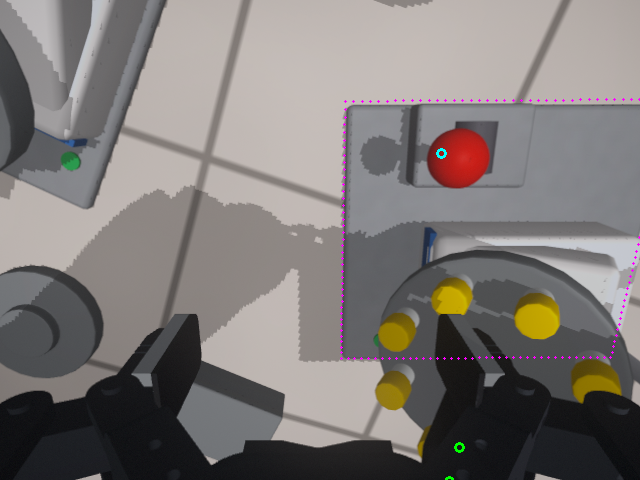

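>>> jog_arm --pt "-5.3 -0.9 -1 0" --pt "-5.3 -1.8 0 0" --pt "-5.3 -1.8 0 0" --pt "-4.6 -1.6 0 0" --pt "-1.4 -0.5 0 0" --pt "-1.4 -0.5 0 0" --pt "-1.4 -0.5 0 0" --pt "-1.4 -0.5 0 0" --pt "0 0 0 0" --pt "0 0 0 0"

```text
time: 4.18
eef_pos: [0.528, -0.2321, 0.1414]
tool_rot: [-0.116, 0.116, -0.697, 0.698]
wrist_force: [0.1, 1.0, 1.0]
gripper_width: 0.0859
```

```bash
python3 look.py r w3
```

```text
t 4.1833 tcp [ 0.528  -0.2321  0.1414] zyaw -1.241 down [ 0.0002 -0.0002 -1.    ] F [0.1156 0.9751 1.0213] w 0.08593549394491916 q [-0.5409  0.4504 -0.1604  0.9597 -0.0001  2.2709]
 in r [-137.6   18.4] dyaw -0.0004 F_m [np.float64(-0.9), np.float64(0.4), np.float64(1.0)]
```

View pics/w3.png

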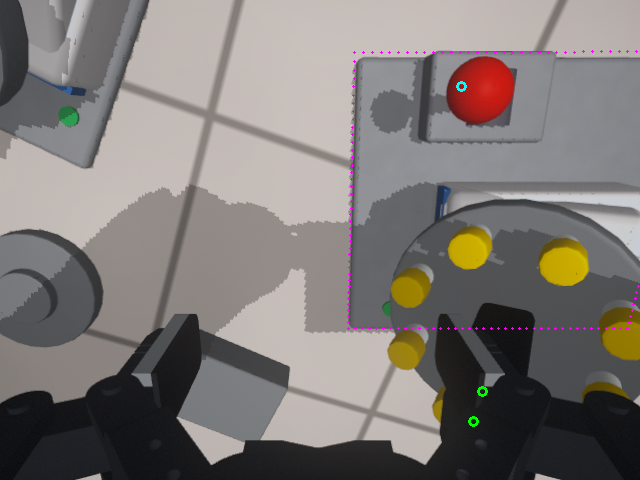

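Run:
```python
from h import *
s,y=state('r');c,T=Twc('wrist',s)
m=R.from_quat(np.roll(s['tool_rot'],-1)).as_matrix()
a=cv2.imread('pics/w3_raw.png')
def pt(x,y,z): return proj(c,T,s['eef_pos']+m@np.array([x,y,z])/1000)[0]
for z in (42.5,50,57):
  for yy in (-13,-35): print(z,yy,pt(-11,yy,z),pt(11,yy,z))
ax=np.array([-.5,0,.866]);fx=np.array([-.866,0,-.5]);b=np.array([-34,0,84.])
for t in (107,60,28):
 for sx in(1,-1):
  for sy in(1,-1):
   p=proj(c,T,w(ML['r'],b+t*ax+12*sx*fx+[0,12*sy,0]))[0];print(t,sx,sy,p);cv2.circle(a,(int(p[0]),int(p[1])),2,(0,255,0),-1)
for z,col in ((42.5,(255,255,0)),(50,(0,255,255)),(57,(0,0,255))):
  for x in(-11,11):
    for yy in (0,-13):
      p=pt(x,yy,z);cv2.circle(a,(int(p[0]),int(p[1])),2,col,-1)
cv2.imwrite('pics/c2.png',cv2.resize(a[280:480,400:640],None,fx=3.3,fy=3,interpolation=cv2.INTER_CUBIC))
```

```text
t 4.2333 tcp [ 0.528  -0.2321  0.1414] zyaw -1.2409 down [ 0.0002 -0.0002 -1.    ] F [1.2018 1.5579 0.0535] w 0.08551962235169587 q [-0.5409  0.4504 -0.1603  0.9598 -0.0001  2.2709]
 in r [-137.6   18.4] dyaw -0.0005 F_m [np.float64(-1.1), np.float64(1.6), np.float64(0.1)]
42.5 -13 [438.0649 307.3784] [432.9581 361.2244]
42.5 -35 [458.6874 340.3773] [451.7412 401.3992]
50 -13 [459.2725 307.3812] [453.2476 361.2444]
50 -35 [483.5623 340.4004] [475.3668 401.4462]
57 -13 [479.087  307.3867] [472.2029 361.2678]
57 -35 [506.8116 340.4278] [497.4455 401.4984]
107 1 1 [439.0215 377.9866]
107 1 -1 [433.0327 437.3943]
107 -1 1 [519.9579 402.9856]
107 -1 -1 [509.0387 466.4569]
60 1 1 [467.0377 318.5773]
60 1 -1 [461.2072 367.37  ]
60 -1 1 [530.4066 333.1916]
60 -1 -1 [521.5068 384.7798]
28 1 1 [479.8604 291.4454]
28 1 -1 [474.318  334.8821]
28 -1 1 [535.0694 302.2955]
28 -1 -1 [527.1798 347.9568]
```

View pics/c2.png

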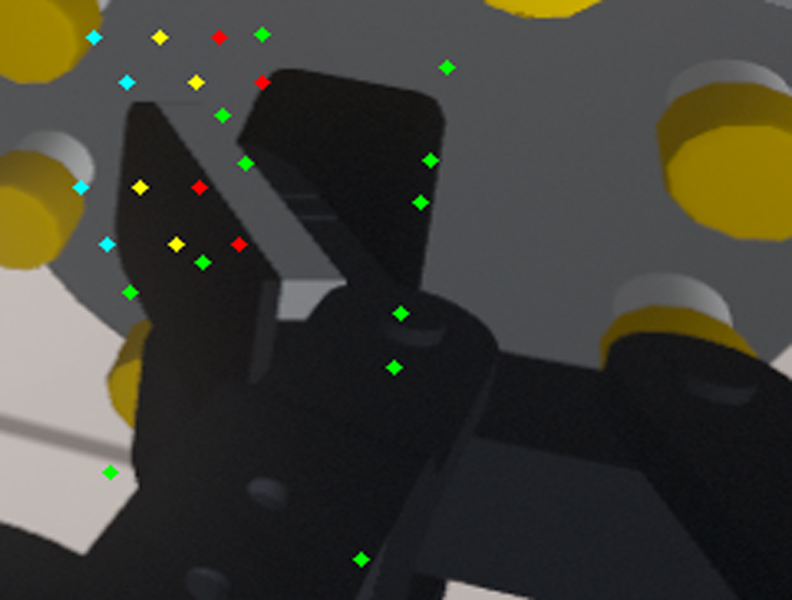

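>>> jog_arm --pt "-1.0 -0.3 0 0" --pt "-1.0 -0.3 0 0" --pt "-1.0 -0.4 0 0" --pt "-1.0 -0.3 0 0" --pt "-1.0 -0.3 0 0" --pt "0 0 0 0" --pt "0 0 0 0" --pt "0 0 0 0" --pt "0 0 0 0" --pt "0 0 0 0"

```text
time: 5.07
eef_pos: [0.5228, -0.2337, 0.1412]
tool_rot: [-0.116, 0.116, -0.698, 0.698]
wrist_force: [0.2, 0.1, 0.6]
gripper_width: 0.0853
```

```bash
python3 look.py r w4
```

```text
t 5.0667 tcp [ 0.5228 -0.2337  0.1412] zyaw -1.2411 down [-0.0003 -0.0001 -1.    ] F [0.2347 0.0779 0.6181] w 0.08533320017714686 q [-0.548   0.4436 -0.172   0.9554 -0.0002  2.2639]
 in r [-137.8   12.9] dyaw -0.0003 F_m [np.float64(0.0), np.float64(0.2), np.float64(0.6)]
```

View pics/w4.png

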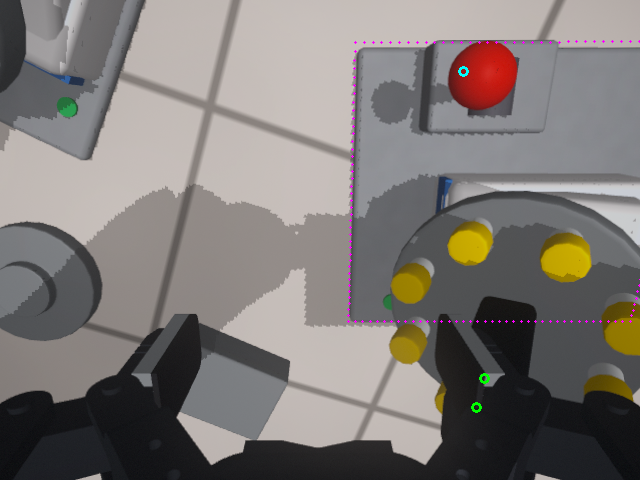

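>>> jog_arm --pt "-1.3 -0.4 0 0" --pt "-1.3 -0.4 0 0" --pt "-1.3 -0.4 0 0" --pt "-1.3 -0.4 0 0" --pt "-1.3 -0.4 0 0" --pt "-1 -0.3 0 0" --pt "0 0 0 0" --pt "0 0 0 0" --pt "0 0 0 0" --pt "0 0 0 0"

```text
time: 5.95
eef_pos: [0.5152, -0.2359, 0.1413]
tool_rot: [0.116, -0.116, 0.698, -0.697]
wrist_force: [1.3, -0.3, 0.4]
gripper_width: 0.0852
```

```bash
python3 look.py r w5;python3 -c "
from h import *
a=viewer.snapshot('side');cv2.imwrite('pics/s5.png',cv2.resize(a[130:250,300:420],None,fx=5,fy=5,interpolation=cv2.INTER_CUBIC))
state('r')"
```

```text
t 5.95 tcp [ 0.5152 -0.2359  0.1413] zyaw -1.241 down [-0.0004  0.0001 -1.    ] F [ 1.3252 -0.3277  0.3548] w 0.08523575686771025 q [-0.5583  0.433  -0.1889  0.9492 -0.0001  2.2535]
 in r [-138.2    5.1] dyaw -0.0004 F_m [np.float64(0.7), np.float64(1.1), np.float64(0.4)]
t 6.05 tcp [ 0.5152 -0.2359  0.1412] zyaw -1.241 down [-0.0004  0.0001 -1.    ] F [0.2997 0.0515 0.3599] w 0.0856255261875652 q [-0.5583  0.4331 -0.1889  0.9492 -0.0001  2.2535]
 in r [-138.2    5.1] dyaw -0.0004 F_m [np.float64(0.0), np.float64(0.3), np.float64(0.4)]
```

View pics/w5.png

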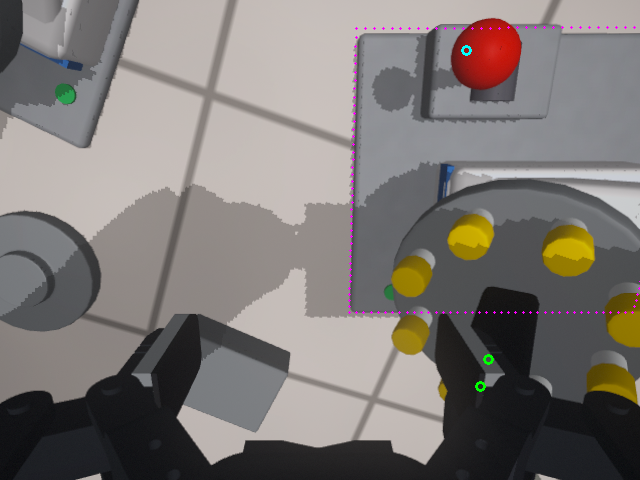

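View pics/s5.png

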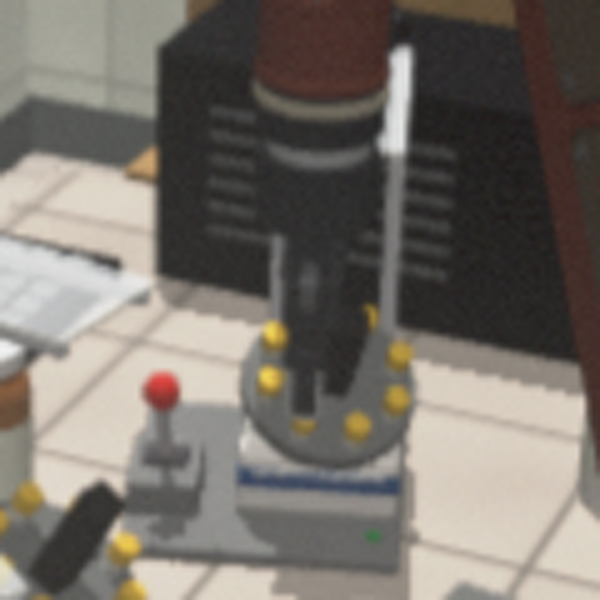

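>>> jog_arm --pt "-1 -0.3 0 0" --pt "-1 -0.3 0 0" --pt "-1 -0.4 0 0" --pt "-1 -0.3 0 0" --pt "0 0 0 0" --pt "0 0 0 0" --pt "0 0 0 0" --pt "0 0 0 0" --pt "0 0 0 0" --pt "0 0 0 0"

```text
time: 6.88
eef_pos: [0.5142, -0.2364, 0.1416]
tool_rot: [0.119, -0.115, 0.698, -0.697]
wrist_force: [13.7, 5.1, -4.9]
gripper_width: 0.0854
```

```bash
python3 -c "
from h import *
state('r')"
```

```text
t 6.8833 tcp [ 0.5142 -0.2364  0.1416] zyaw -1.2386 down [ 0.0055  0.0017 -1.    ] F [13.6813  5.1491 -4.8649] w 0.08536000545860697 q [-0.5626  0.428  -0.1962  0.9429  0.0044  2.2468]
 in r [-138.    4.] dyaw -0.0028 F_m [np.float64(-0.4), np.float64(14.6), np.float64(-4.9)]
```

>>> jog_arm --pt "2.8 1 0 0" --pt "2.9 0.9 0 0" --pt "-3 8.7 0 0" --pt "-7 20 0 0" --pt "-7 20 0 0" --pt "-3 10 0 0" --pt "-20 -7 0 0" --pt "-20 -7 0 0" --pt "-18 -6 0 0" --pt "0 0 0 0"

```text
time: 7.72
eef_pos: [0.436, -0.1967, 0.1412]
tool_rot: [0.115, -0.116, 0.698, -0.697]
wrist_force: [-0.0, 0.4, -0.2]
gripper_width: 0.0859
```

```bash
python3 look.py r w6; python3 -c "
from h import *
goto('r',-137.5,-52,142)"
```

```text
t 7.7167 tcp [ 0.436  -0.1967  0.1412] zyaw -1.2422 down [-0.0024  0.0002 -1.    ] F [-0.0052  0.4188 -0.2041] w 0.08587661640369887 q [-0.5759  0.2797 -0.4224  0.8708 -0.0011  2.2371]
 in r [-200.9  -57.2] dyaw 0.0008 F_m [np.float64(-0.4), np.float64(0.1), np.float64(-0.2)]
t 7.7667 tcp [ 0.4377 -0.1968  0.1415] zyaw -1.2426 down [-0.0007 -0.0001 -1.    ] F [ 0.8452 -0.3665 -0.0093] w 0.08531032649128673 q [-0.5746  0.281  -0.4198  0.8706 -0.0004  2.2387]
 in r [-200.3  -55.6] dyaw 0.0012 F_m [np.float64(0.6), np.float64(0.7), np.float64(-0.0)]
 target [ 0.4614 -0.255   0.142 ] delta mm [ 23.6865 -58.2508   0.5493]
```

View pics/w6.png

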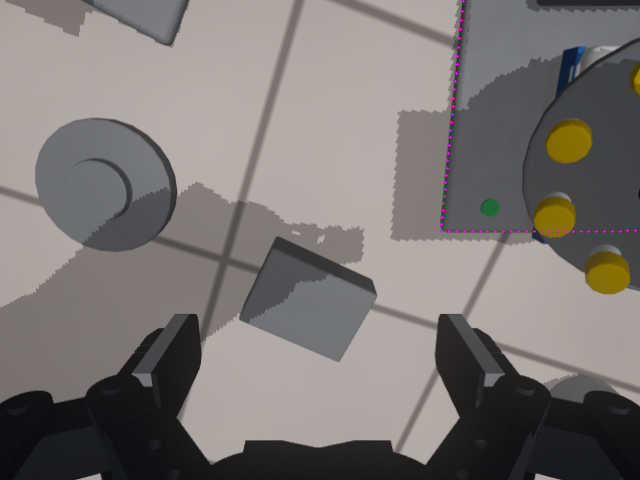

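>>> jog_arm --pt "4 -10 0 0" --pt "4 -10 0 0" --pt "4 -10 0 0" --pt "4 -10 0 0" --pt "4 -9 0 0" --pt "4 -9 0 0" --pt "0 0 0 0" --pt "0 0 0 0" --pt "0 0 0 0" --pt "0 0 0 0"

```text
time: 8.6
eef_pos: [0.4628, -0.2542, 0.1412]
tool_rot: [0.116, -0.116, 0.698, -0.697]
wrist_force: [-0.4, 0.7, -0.2]
gripper_width: 0.085
```

```bash
python3 look.py r w7; python3 -c "
from h import *
goto('r',-137.5,-18,142)"
```

```text
t 8.6 tcp [ 0.4628 -0.2542  0.1412] zyaw -1.2408 down [-0.0004  0.0004 -1.    ] F [-0.3835  0.6699 -0.248 ] w 0.08504111342657998 q [-0.6408  0.3653 -0.2956  0.9104  0.0001  2.1707]
 in r [-137.8  -50.4] dyaw -0.0006 F_m [np.float64(-0.8), np.float64(-0.1), np.float64(-0.2)]
t 8.65 tcp [ 0.4629 -0.2542  0.1413] zyaw -1.2407 down [-0.0002  0.0002 -1.    ] F [0.1757 0.0033 0.477 ] w 0.08550276240350793 q [-0.6408  0.3652 -0.2956  0.9103  0.      2.1707]
 in r [-137.8  -50.4] dyaw -0.0007 F_m [np.float64(0.1), np.float64(0.2), np.float64(0.5)]
 target [ 0.4936 -0.244   0.142 ] delta mm [30.7091 10.2184  0.6714]
```

View pics/w7.png

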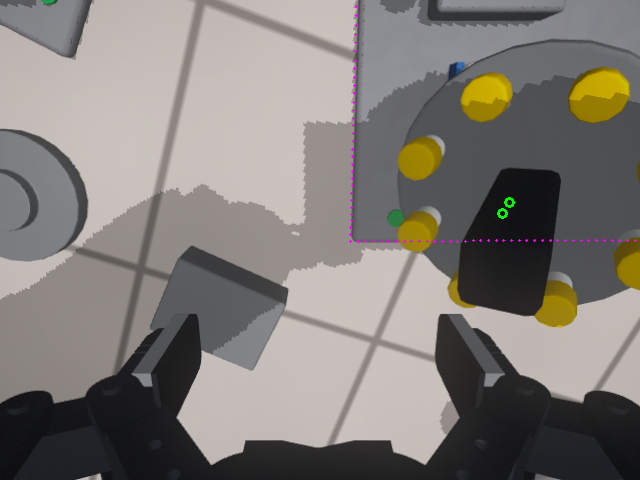

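>>> jog_arm --pt "5 1.7 0 0" --pt "5 1.7 0 0" --pt "4 1.4 0 0" --pt "4 1.4 0 0" --pt "3.5 1.2 0 0" --pt "3.5 1.2 0 0" --pt "3.5 1.2 0 0" --pt "3.5 1.2 0 0" --pt "3.5 1.2 0 0" --pt "1 0.3 0 0"

```text
time: 9.48
eef_pos: [0.5001, -0.2419, 0.1413]
tool_rot: [0.116, -0.116, 0.698, -0.697]
wrist_force: [-2.1, 0.4, 1.8]
gripper_width: 0.0856
```

```bash
python3 look.py r w8
```

```text
t 9.4833 tcp [ 0.5001 -0.2419  0.1413] zyaw -1.2407 down [ 0.0002  0.0001 -1.    ] F [-2.0511  0.3588  1.828 ] w 0.08555372814333762 q [-0.5823  0.4131 -0.2208  0.9367  0.0002  2.2292]
 in r [-137.3  -11.1] dyaw -0.0007 F_m [np.float64(-1.0), np.float64(-1.8), np.float64(1.8)]
```

View pics/w8.png

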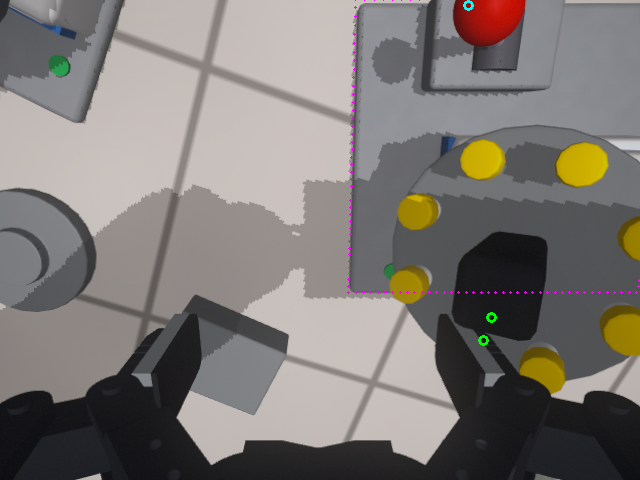

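Bar is moving over toward the lever (bar end at about (500,330)). Press on slowly to the stop.

>>> jog_arm --pt "1.2 0.4 0 0" --pt "1.2 0.4 0 0" --pt "1.2 0.4 0 0" --pt "1.2 0.4 0 0" --pt "1.2 0.4 0 0" --pt "0.8 0.3 0 0" --pt "0 0 0 0" --pt "0 0 0 0" --pt "0 0 0 0" --pt "0 0 0 0"

```text
time: 10.37
eef_pos: [0.5032, -0.2408, 0.1411]
tool_rot: [-0.113, 0.117, -0.697, 0.698]
wrist_force: [-15.3, -4.9, 7.7]
gripper_width: 0.086
```

```bash
python3 look.py r w9
```

```text
t 10.3667 tcp [ 0.5032 -0.2408  0.1411] zyaw -1.2437 down [-0.006  -0.0018 -1.    ] F [-15.2821  -4.9068   7.7314] w 0.08597294746451374 q [-0.5746  0.4209 -0.209   0.9449 -0.0048  2.24  ]
 in r [-137.4   -7.8] dyaw 0.0023 F_m [np.float64(-0.3), np.float64(-16.0), np.float64(7.7)]
```

>>> jog_arm --pt "-4 -1.3 0 0" --pt "-5 -1.7 0 0" --pt "-2 7 0 0" --pt "-5 14 0 0" --pt "-5 14 0 0" --pt "-4 12 0 0" --pt "0 0 0 0" --pt "0 0 0 0" --pt "0 0 0 0" --pt "0 0 0 0"

```text
time: 11.25
eef_pos: [0.4818, -0.1963, 0.1414]
tool_rot: [-0.116, 0.116, -0.697, 0.698]
wrist_force: [-0.0, -0.7, 0.6]
gripper_width: 0.0856
```

```bash
python3 look.py r w10;python3 -c "
from h import *
goto('r',-140,105,141)"
```

```text
t 11.25 tcp [ 0.4818 -0.1963  0.1414] zyaw -1.2411 down [ 0.0006 -0.0003 -1.    ] F [-0.03   -0.665   0.6262] w 0.08563068322945278 q [-0.5275  0.3507 -0.3174  0.902  -0.      2.2844]
 in r [-186.4  -13.7] dyaw -0.0003 F_m [np.float64(0.6), np.float64(-0.2), np.float64(0.6)]
t 11.3 tcp [ 0.4817 -0.1964  0.1413] zyaw -1.2414 down [ 0.0004 -0.0003 -1.    ] F [-0.4928 -0.0098  0.1023] w 0.08508062888409945 q [-0.5276  0.3508 -0.3175  0.902  -0.      2.2845]
 in r [-186.4  -13.8] dyaw -0.0 F_m [np.float64(-0.2), np.float64(-0.5), np.float64(0.1)]
 target [ 0.6092 -0.2019  0.141 ] delta mm [127.4251  -5.4791  -0.3316]
```

View pics/w10.png

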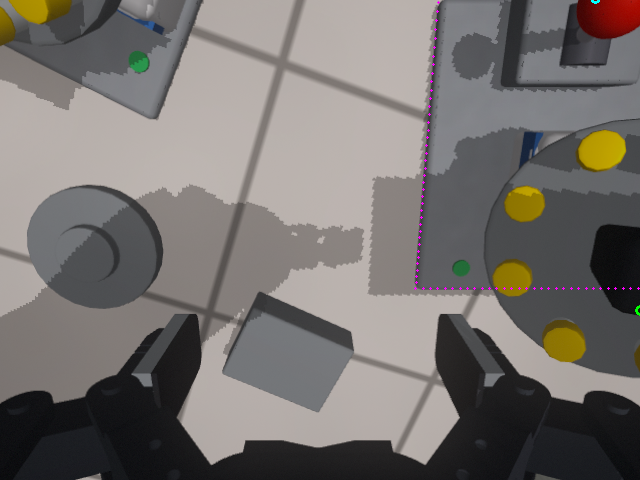

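>>> jog_arm --pt "0 0 0 0" --pt "0 0 0 0" --pt "0 0 0 0" --pt "20 5 0 0" --pt "20 5 0 0" --pt "20 3 0 0" --pt "20 -5 0 0" --pt "20 -6 0 0" --pt "20 -7 0 0" --pt "7 0 0 0" --jaw 255 --newtons 30

```text
time: 12.13
eef_pos: [0.6106, -0.202, 0.141]
tool_rot: [-0.116, 0.116, -0.697, 0.698]
wrist_force: [-1.1, 0.8, 0.9]
gripper_width: 0.0004
```

```bash
python3 look.py r w11;python3 -c "
from h import *
goto('r',-127,104,93)"
```

```text
t 12.1333 tcp [ 0.6106 -0.202   0.141 ] zyaw -1.2412 down [ 0.0013 -0.0007 -1.    ] F [-1.1301  0.8091  0.8533] w 0.00041092739213850256 q [-0.433   0.5703  0.042   1.0411 -0.0001  2.379 ]
 in r [-139.4  106.3] dyaw -0.0002 F_m [np.float64(-1.1), np.float64(-0.8), np.float64(0.9)]
t 12.1833 tcp [ 0.6104 -0.2013  0.1408] zyaw -1.2411 down [ 0.0009 -0.0001 -1.    ] F [-0.3383  0.8897 -0.012 ] w -4.298855727185873e-05 q [-0.4324  0.5702  0.0413  1.041   0.0003  2.3794]
 in r [-140.1  106.3] dyaw -0.0003 F_m [np.float64(-1.0), np.float64(-0.0), np.float64(-0.0)]
 target [ 0.6124 -0.2145  0.093 ] delta mm [  2.0239 -13.1469 -47.7893]
```

View pics/w11.png

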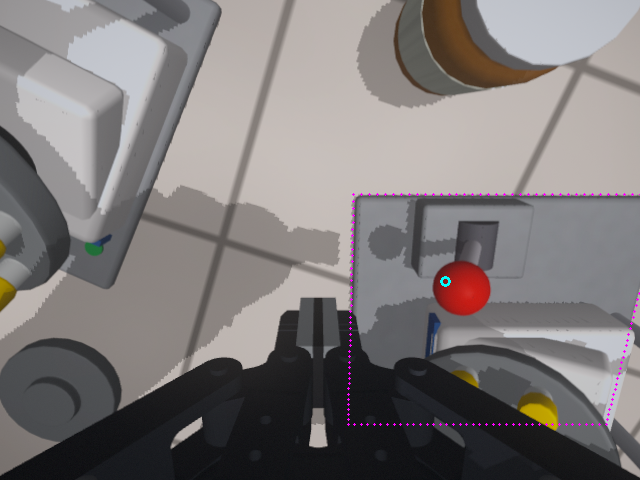

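>>> jog_arm --pt "0 0 -16 0" --pt "0 0 -16 0" --pt "0 0 -16 0" --pt "4 -12 0 0" --pt "4 -12 0 0" --pt "3 -9 0 0" --pt "3 -9 0 0" --pt "3 -9 0 0" --pt "3 -9 0 0" --pt "3 -9 0 0"

```text
time: 13.02
eef_pos: [0.6315, -0.2705, 0.0935]
tool_rot: [0.116, -0.116, 0.698, -0.697]
wrist_force: [-0.0, 1.4, 0.0]
gripper_width: -0.0003
```

```bash
python3 look.py r w12;python3 -c "
from h import *
goto('r',-30,106,93)"
```

```text
t 13.0167 tcp [ 0.6315 -0.2705  0.0935] zyaw -1.2409 down [ 0.0001  0.0001 -1.    ] F [-0.0065  1.4404  0.0256] w -0.00034192499663028965 q [-0.5111  0.6905  0.1308  1.011   0.0001  2.3006]
 in r [-67.8 104. ] dyaw -0.0005 F_m [np.float64(-1.4), np.float64(0.5), np.float64(0.0)]
t 13.0667 tcp [ 0.6321 -0.2724  0.0934] zyaw -1.242 down [ 0.0009 -0.0011 -1.    ] F [-1.5162 -0.7907  0.0363] w -0.00027082850404858545 q [-0.5128  0.6919  0.1332  1.0108 -0.0006  2.3   ]
 in r [-65.8 103.8] dyaw 0.0006 F_m [np.float64(0.3), np.float64(-1.7), np.float64(0.0)]
 target [ 0.6457 -0.3056  0.093 ] delta mm [ 13.6302 -33.1893  -0.4409]
```

View pics/w12.png

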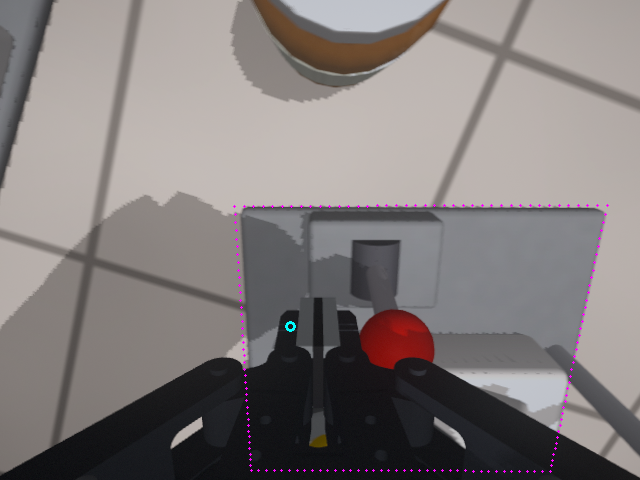

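>>> jog_arm --pt "2 -4.5 0 0" --pt "2 -4.5 0 0" --pt "2 -4.5 0 0" --pt "2 -4.5 0 0" --pt "1.6 -4.5 0 0" --pt "1.4 -4 0 0" --pt "1.0 -3 0 0" --pt "0.7 -2 0 0" --pt "0.5 -1.5 0 0" --pt "0 0 0 0"

```text
time: 13.9
eef_pos: [0.6447, -0.3032, 0.0933]
tool_rot: [-0.116, 0.116, -0.697, 0.698]
wrist_force: [-0.3, -0.7, 0.2]
gripper_width: -0.0001
```

```bash
python3 look.py r w13
```

```text
t 13.9 tcp [ 0.6447 -0.3032  0.0933] zyaw -1.2412 down [ 0.0001 -0.0001 -1.    ] F [-0.3445 -0.7008  0.1558] w -0.00011755724766520013 q [-0.5421  0.7397  0.2247  1.0556 -0.0001  2.2699]
 in r [-32.7 105.8] dyaw -0.0002 F_m [np.float64(0.6), np.float64(-0.6), np.float64(0.2)]
```

View pics/w13.png

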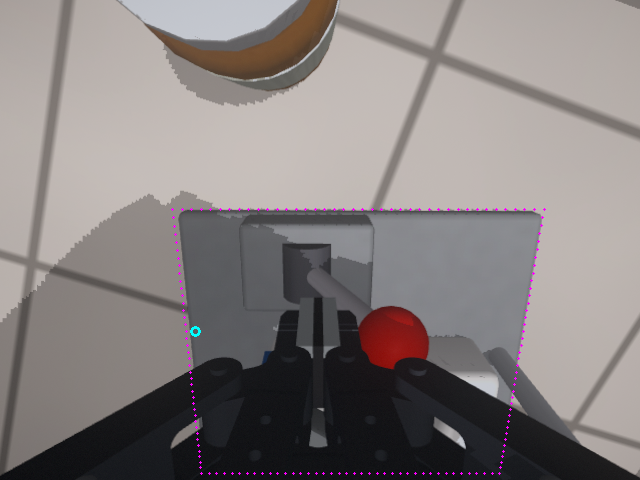

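Not at the stop yet; continue in small steps.

>>> jog_arm --pt "0.7 -1.9 0 0" --pt "0.7 -1.9 0 0" --pt "0.7 -1.9 0 0" --pt "0.6 -1.4 0 0" --pt "0.4 -1 0 0" --pt "0 0 0 0" --pt "0 0 0 0" --pt "0 0 0 0" --pt "0 0 0 0" --pt "0 0 0 0"

```text
time: 14.78
eef_pos: [0.647, -0.3094, 0.0931]
tool_rot: [0.116, -0.117, 0.699, -0.696]
wrist_force: [-3.2, 6.2, 2.5]
gripper_width: 0.0001
```

```bash
python3 look.py r w14
```

```text
t 14.7833 tcp [ 0.647  -0.3094  0.0931] zyaw -1.2403 down [-0.0016  0.0027 -1.    ] F [-3.1675  6.2359  2.49  ] w 0.00010799615264868483 q [-0.5485  0.7518  0.2478  1.0696  0.0015  2.2625]
 in r [-26. 106.] dyaw -0.0011 F_m [np.float64(-6.9), np.float64(-1.0), np.float64(2.5)]
```

>>> jog_arm --pt "0.4 -1 0 0" --pt "0.3 -0.8 0 0" --pt "0 0 0 0" --pt "0 0 0 0" --pt "-3 8 0 0" --pt "-6 18 0 0" --pt "-8 24 0 0" --pt "-8 24 5 0" --pt "-8 24 15 0" --pt "0 0 20 0"

```text
time: 15.67
eef_pos: [0.6129, -0.2103, 0.1324]
tool_rot: [0.116, -0.118, 0.699, -0.696]
wrist_force: [0.5, -1.6, -0.5]
gripper_width: 0.0002
```

```bash
python3 look.py r w15;python3 -c "
from h import *
goto('r',-200,20,250)"
```

```text
t 15.6667 tcp [ 0.6129 -0.2103  0.1324] zyaw -1.2385 down [-0.0041  0.0027 -1.    ] F [ 0.5211 -1.5839 -0.4643] w 0.00023630760338867239 q [-0.4436  0.5909  0.0548  1.0395  0.0007  2.3658]
 in r [-130.8  105.8] dyaw -0.0029 F_m [np.float64(1.7), np.float64(-0.0), np.float64(-0.5)]
t 15.7167 tcp [ 0.6162 -0.2133  0.1379] zyaw -1.2389 down [ 0.0032 -0.0017 -1.    ] F [ 2.0898 -1.5616  3.6361] w 0.0004142029238356784 q [-0.4452  0.5876  0.0639  1.0435 -0.0001  2.3645]
 in r [-126.9  107.9] dyaw -0.0025 F_m [np.float64(2.2), np.float64(1.5), np.float64(3.6)]
 target [ 0.5093 -0.1726  0.25  ] delta mm [-106.8501   40.7105  112.1419]
```

View pics/w15.png

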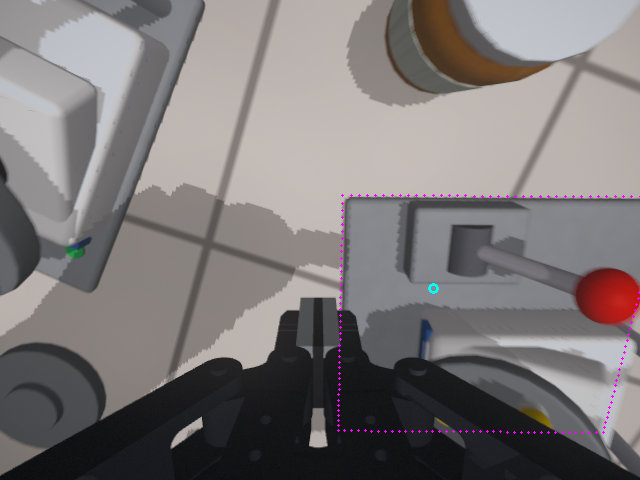

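>>> jog_arm --pt "-8 14 0 0" --pt "-20 10 5 0" --pt "-25 5 15 0" --pt "-28 5 20 0" --pt "-28 5 20 0" --pt "-30 0 20 0" --pt "-35 0 20 0" --pt "-35 0 0 0" --pt "-20 0 0 0" --pt "0 0 0 0"

```text
time: 16.55
eef_pos: [0.3835, -0.1758, 0.2341]
tool_rot: [-0.116, 0.116, -0.697, 0.698]
wrist_force: [1.0, -0.6, 0.5]
gripper_width: -0.0004
```

```bash
python3 -c "
from h import *
state('r')
a=viewer.snapshot('side');cv2.imwrite('pics/s16.png',cv2.resize(a[130:250,300:420],None,fx=5,fy=5,interpolation=cv2.INTER_CUBIC));cv2.imwrite('pics/s16f.png',a)
b=viewer.snapshot('top');cv2.imwrite('pics/t16.png',b)"
```

```text
t 16.55 tcp [ 0.3835 -0.1758  0.2341] zyaw -1.2426 down [ 0.0003 -0.0015 -1.    ] F [ 1.0242 -0.5749  0.5309] w -0.0003715481510684535 q [-0.6027  0.0915 -0.3968  1.0814 -0.0011  2.2107]
 in r [-237.7 -100.1] dyaw 0.0012 F_m [np.float64(0.9), np.float64(0.8), np.float64(0.5)]
```

View pics/s16.png

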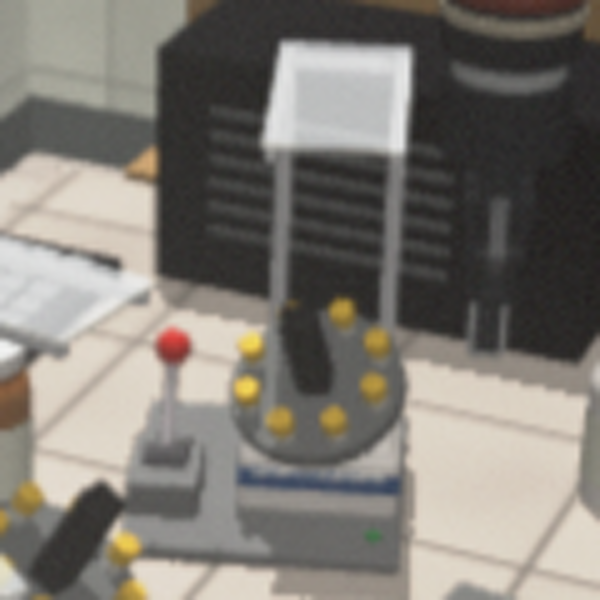

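View pics/t16.png

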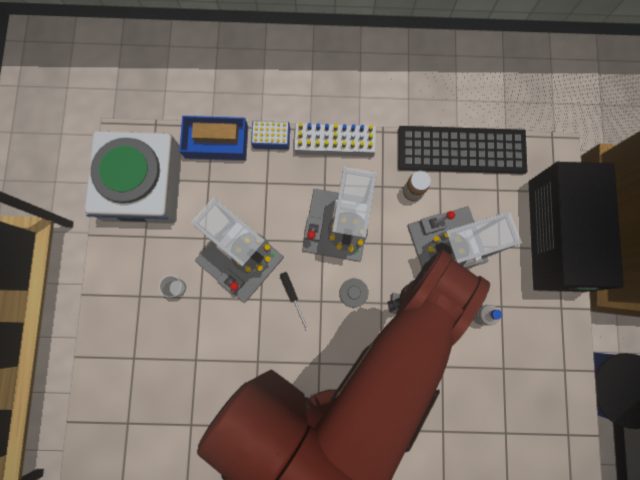

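Run:
```python
from h import *
c,T=Twc('side');a=cv2.imread('pics/s16f.png')
def rot(th):
    u=np.array([-.5,0,.866]);return np.cos(th)*u+np.sin(th)*np.array([0,1,0])
b=np.array([-34,0,84.])
for th,col in ((0,(255,0,255)),(.17,(0,255,0))):
  for t in (60,107):
    p=proj(c,T,w(ML['r'],b+t*rot(th)))[0];print(th,t,p,'crop',(p-[300,130])*5)
t=.5;p=proj(c,T,w(ML['r'],[-2,106,104]))[0];print('ball crop',(p-[300,130])*5)
```

```text
0 60 [364.034  200.0627] crop [320.1701 350.3137]
0 107 [364.2011 192.1409] crop [321.0054 310.7043]
0.17 60 [360.9587 200.026 ] crop [304.7937 350.1301]
0.17 107 [358.5907 192.0881] crop [292.9537 310.4404]
ball crop [169.2078 341.7616]
```

```bash
python3 -c "
from rig import arm
print(arm.get_state()['time'],arm.sign_off())"
```

```text
the job is handed in; nothing more can be done
16.65 None
```

The right mixer's rotor was the loose one. I rocked it fully over both ways, left it leaning towards its lever, pushed its red lever fully back and handed the job in at 16.65 s.

- **Finding it:** The right rotor was the first I tried, and it gave about 16 mm at the grip instead of standing hard after 2 mm. I did not rock the left and middle rotors, since only one bearing is worn.
- **Rocking:** I pushed it away from the lever until it stood hard at about 15 N. I then pushed it towards the lever until it stood hard at about 16 N.
- **Lever:** I pushed it back to its stop, about 7 N, and then pressed slightly further before backing off.
- **Last checks:** The side picture shows the bar leaning about 0.17 rad towards the lever and the red ball within a pixel or so of its out-of-service position. By eye, the other two levers and the loose things near the work look where they were. In the last top picture the arm hides the timer. The gripper was clear of everything.
- **Disagreements:** While pushing within the play, the force reading was mostly under 2 N, within sensor noise and below the 2 to 3 N you gave. My estimate of the mixer's position was about 2 mm off sideways. Neither affected the stops.

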